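# Pin the cuvette carousel to its knob and index it to the third click

### The arm

A 6-joint arm with a two-finger parallel gripper is mounted at the origin on a cart in front of the work surface, level with it; the furniture and walls round the work are solid. World frame = base frame: x ahead of the robot, y to its left, z up, the work surface at z = 0. Lengths are in mm, angles in degrees, forces in N, time in s.
With the tool pointing down it reaches from about 300 to 850 mm from the base axis. Payload 4.2 kg.
Tool frame: the origin (TCP) lies midway between the tips of the shut fingers; the grasp point (between the pads) lies 19 mm behind it; z points along the fingers, y is the line along which they close (so a half turn about z gives the same grasp; the last joint's range is limited). The gripper opens to 91 mm and grips with 3 to 60 N. Pads are 32 mm wide; open, the fingers measure 118 mm over their backs; the gripper's body (76 mm by 178 mm) begins 60 mm behind the grasp point.
Start: joints at [-76.662, 18.312, 89.639, -0, 72.044, -1.146], TCP at [143.819, -556.74, 213.976] pointing down, gripper open.
Joint ranges: [-177.97, 177.97], [-48.28, 115.42], [12.27, 149.76], [-77.06, 257.06], [2.81, 150.46], [-146.56, 146.56]. Speed limits (degrees/s): [147.25, 147.25, 180, 180, 180, 180].

### API

Orientations are given as [roll, pitch, yaw] about the fixed x, y, z axes, in that order (R = Rz(yaw) Ry(pitch) Rx(roll)).
In Python, from workcell import env gives the robot as it stands.
- The arm moves only by the shell command python3 -m jog 'ROWS' [FORCE]. ROWS is a JSON object of lists of equal length, an entry for each row: "jaw": the finger opening in mm, from 0 to 91.2; "slide": the shift along the tool's x, y, z in units of 30 mm (1.0 is 30 mm), a list of three; "spin": the turn about the tool's z in units of 8 degrees (1.0 is 8 degrees). In form: {"jaw": [jaw, ...], "slide": [[dx, dy, dz], ...], "spin": [spin, ...]}. A call has 1 to 10 rows; each row shifts and turns the commanded pose from where the row before left it, along the tool's axes as they then stand; what a row does not reach is not made up. A row lasts 1/10 s, in which the tool goes at most 50 mm and 8.59 degrees, less where a joint would pass 70% of its speed; a pose out of reach is approached as far as the arm can. A call is refused whole if a number of a shift passes 1 or a number of a turn 1, either way. A call with a gripper value outside its range is refused whole. The fingers move at their own pace and stop on an object; FORCE is the grip in N (left out, the last holds). Time passes only in rows, so rows that do not move let the fingers close. It gives the time, the measured TCP pose, the force, the opening and the grip force at its end, in the units of the state.
- env.state(): the state, without advancing time (a new reading comes with each control period).
- env.grab_frame(name): name is "scene" or "top"; returns the picture (480x640x3 uint8, red, green, blue); there is no depth.
- env.camera_model(name): a dict with "fx", "fy", "cx", "cy" (pixels), "D" ([k1, k2, p1, p2, k3] as OpenCV has them; the pictures are not rectified), "camera_from_world" (4x4, takes a point from world to camera coordinates). Camera axes: x right, y up, looking along -z (the intrinsics and any distortion apply to the point x, -y, -z); pixel columns grow to the right and rows downward; lengths in mm; the calibration is good to about 2 mm. A picture is of the moment at which its call begins. camera_model takes no time and is no camera call.
- env.job_done(): hands the job in; it is judged then, once.
The state is a dict: "time_s": time; "qpos": joint angles; "qvel": joint speeds; "effort": joint torques, N m; "ee_pos": TCP position; "ee_rot": TCP orientation; "force": force on the tool from outside, world axes, zero at the start; "torque": the same for the moment, N m; "gripper_width": finger opening in mm; "gripper_force": force on a finger pad.
Only numpy, scipy, OpenCV 4.12 (cv2) and the standard library are available. Lean on these libraries where they do the work, as an engineer would, in place of code of your own. Each camera call takes 0.05 s, during which the arm holds its last target. There are 200 camera calls.

### The job

The cuvette carousel of the hand-indexed reader has just been put back after washing and its knob still idles: take the red-headed drive pin from the blue rest and drop it fully home through the hole in the knob's arm and the carousel spoke below, its head resting on the arm. Then grip the black knob and turn it clockwise (seen from above), counting the detent clicks, to the third stop and no further, so that the blue-capped cuvette stands at the reader window. Finish while still gripping the knob, holding the carousel steady on that stop for the reading; leave the beaker, the amber vial and the timer where they stand.

Things in the scene. Friction and masses are not known exactly. Their poses are not given: they have to be found in the camera images.
- cell_changer: hand-indexed cuvette reader, fixed to the counter: white round foot 236 mm across, 12 mm thick, with a cuvette carousel 160 mm across (cuvette tops at z 75 to 80 mm), a grey reader block (36 x 50 mm, top at z 76 mm) outside the carousel and a black bar knob on top in the middle. Origin: on the counter below the knob's axis; z up; at the start (both joints 0) the knob's arm points along its x axis
- index_knob (a joint): angle of the knob with its arm about the vertical axis, rad; 0 at the start, grows clockwise seen from above, range -0.3 to 6. Nearly free (0.02 N m) until the pin couples it to the carousel
- carousel (a joint): angle of the carousel, rad; 0 at the start, grows clockwise seen from above, range -0.1 to 5.9. A sprung ball clicks into a 16-lobed star wheel: stops every 0.3927 rad (22.5 degrees), third stop at 1.178; each click resists with about 0.25 N m, then past half way snaps on with as much. Only the pin lets the knob drive it, with about 0.05 rad of play either way
- knob_grip (a point): point on the knob's axis at the height to grip, 103 mm above the counter. The knob is a black bar 34 mm long (along the arm), 15 mm thick across (grip it across this), from 80 to 116 mm above the counter, white line on the end towards the arm
- pin_hole (a point): centre of the hole's mouth on top of the knob's steel arm, 72 mm above the counter, 37 mm from the knob's axis; turns with the knob. Vertical hole 9.5 mm across, 10 mm deep; below it, after a 2 mm gap, the same 9.5 mm hole goes through the carousel's 10 mm aluminium spoke, free space below. At the start both holes are in line
- blue_cell (a point): the blue-capped cuvette on the carousel, third place on from the one now at the window: point on its axis 50 mm above the counter, 67 mm from the knob's axis
- reader_window (a point): dark window of the grey reader block, 50 mm above the counter, 85 mm from the knob's axis; on the third stop the blue-capped cuvette is 18 mm from it
- drive_pin: loose drive pin, 40 g, upright in the middle hole of its rest: red round head 16 mm across and 32 mm tall, steel shank 8 mm across and 36 mm long with a 6 mm tapered nose. Origin on the axis at the underside of the head; z up along the axis towards the head
- pin_head (a point): point on the pin's axis 20 mm above the underside of the head (12 mm below its top): the height to grip
- pin_tip (a point): lower end of the pin, 36 mm below the underside of the head
- pin_rest: blue drilled block, fixed, 75 x 45 x 42 mm; origin at the centre of its underside; the pin stands in its middle hole (9.5 mm, 39 mm deep), its head on the block's top
- small_beaker: small glass beaker, 46 mm across, 57 mm tall, loose; origin at the centre of its underside; to be left alone
- amber_vial: small amber vial with a black cap, 33 mm across, 86 mm tall, loose; origin at the centre of its underside; to be left alone
- timer: flat light timer 66 x 62 x 18 mm, loose; origin at the centre of its underside; to be left alone

How it is judged:
By the outcome, as a careful person would: the job done as asked, in the order asked, and still so for the second after the job is handed in, while the arm keeps its last pose, push and grip.
It also fails if it takes over 61 s, if anything falls off the work surface, if the arm or the gripper's body presses on something with over 40 N, if the wrist force passes 120 N, or if a joint passes its speed limit or range.

## Working session

There is one attempt and no reset: what is moved stays moved. The work goes in short steps, Python scripts to look and compute and a shell command to move; the robot and the scene stay as the last step left them, time stands still between calls to the robot, and variables do not carry over. Pictures are saved under pics/ and viewed, at most 10 in all, crops included, and the job is handed in when it is done.

```bash
mkdir -p pics; ls; python3 - <<'E'
from workcell import env
import cv2
for n in("scene","top"):
    cv2.imwrite(f"pics/{n}0.png",env.grab_frame(n)[:,:,::-1]); m=env.camera_model(n); print(m)
s=env.state();print(s["ee_pos"],s["ee_rot"],s["time_s"],s["force"])
E
```

```text
pics
{'fx': 555.0806514696397, 'fy': 555.0806514696397, 'cx': 320.6269290351731, 'cy': 236.57442722345766, 'D': array([-0.0735113,  0.       ,  0.       ,  0.       ,  0.       ]), 'camera_from_world': array([[-7.47630223e-01, -6.63966985e-01,  1.40317978e-02,
         3.38096326e+02],
       [ 4.68189875e-01, -5.11963964e-01,  7.20202152e-01,
        -3.55598731e+02],
       [-4.71006677e-01,  5.45014442e-01,  6.93622353e-01,
        -7.86614760e+02],
       [ 0.00000000e+00,  0.00000000e+00,  0.00000000e+00,
         1.00000000e+00]])}
{'fx': 623.4249323420892, 'fy': 623.4249323420892, 'cx': 319.6536400389541, 'cy': 243.33235936669345, 'D': array([-0.08539306,  0.        ,  0.        ,  0.        ,  0.        ]), 'camera_from_world': array([[ 9.78784418e-03, -9.99862659e-01,  1.33739229e-02,
        -9.43630179e+01],
       [ 9.90348079e-01,  1.15421799e-02,  1.38121180e-01,
        -5.22160533e+02],
       [-1.38256574e-01,  1.18929303e-02,  9.90325037e-01,
        -1.40517786e+03],
       [ 0.00000000e+00,  0.00000000e+00,  0.00000000e+00,
         1.00000000e+00]])}
[ 143.71498371 -556.27955234  213.20730016] [-1.79907090e+02 -1.78321366e-03  1.44842808e+01] 0.1 [-0.47205746  0.40029768  0.42888584]
```

View pics/scene0.png

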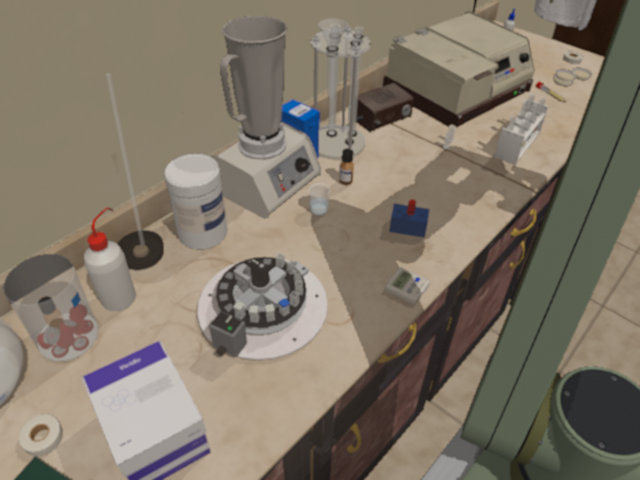

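View pics/top0.png

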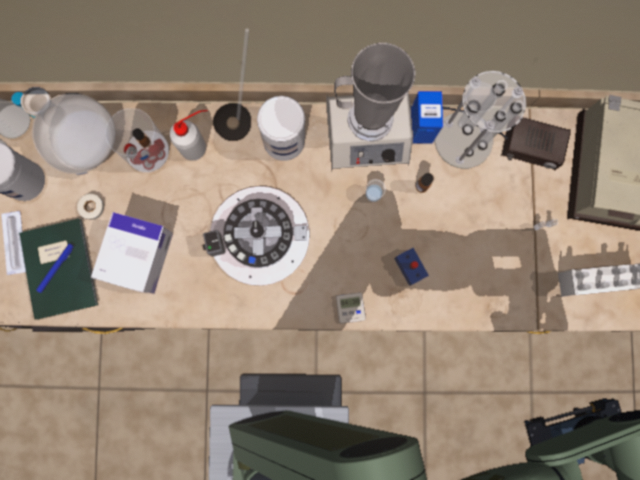

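The scene view shows the changer near (262,300) and the red pin at (411,207). In the top view the knob is near (257,230), the pin at (414,266) and the reader block at (212,243). I'll enlarge both areas.

```bash
python3 - <<'E'
import cv2,numpy as np
a=cv2.imread("pics/top0.png");b=cv2.imread("pics/scene0.png")
def crop(i,x,y,w,h,s): return cv2.resize(i[y:y+h,x:x+w],None,fx=s,fy=s,interpolation=cv2.INTER_CUBIC)
p=np.hstack([crop(a,197,180,120,110,4),crop(a,380,235,60,55,5)[:440].copy() if 0 else cv2.copyMakeBorder(crop(a,383,235,60,55,5),0,165,0,0,cv2.BORDER_CONSTANT)])
q=np.hstack([crop(b,190,240,140,120,4),cv2.copyMakeBorder(crop(b,385,190,48,55,5),0,205,0,0,cv2.BORDER_CONSTANT)])
cv2.imwrite("pics/p.png",p);cv2.imwrite("pics/q.png",q);print(p.shape,q.shape)
E
```

```text
(440, 780, 3) (480, 800, 3)
```

View pics/p.png

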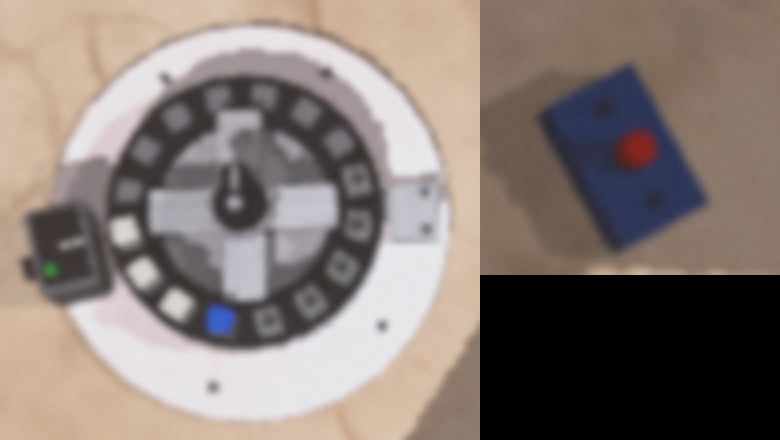

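View pics/q.png

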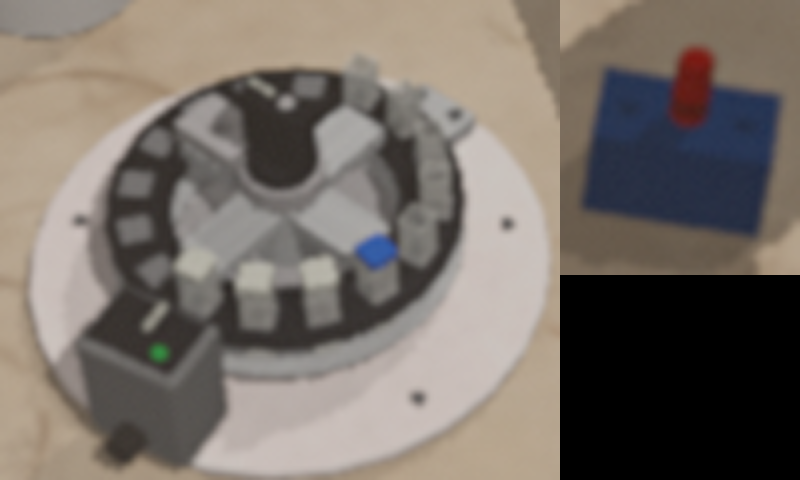

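Top crop: knob axis dot at (234,203), with the white line pointing up to (236,165), so the arm points away from the robot. White caps are at (124,232), (144,273) and (176,305), the blue cap at (220,320), and the red head at (637,148). Scene crop: dot at (287,102), line end at (250,78), blue cap at (376,251), red head top at (695,53).

```bash
cat > h.py <<'E'
import numpy as np,cv2
from scipy.optimize import least_squares
from workcell import env
M={n:env.camera_model(n) for n in("top","scene")}
def proj(n,P):
    m=M[n];P=np.atleast_2d(P).astype(float);T=m["camera_from_world"]
    c=(P@T[:3,:3].T+T[:3,3])*[1,-1,-1]
    K=np.array([[m["fx"],0,m["cx"]],[0,m["fy"],m["cy"]],[0,0,1]])
    return cv2.projectPoints(c,np.zeros(3),np.zeros(3),K,m["D"])[0][:,0]
def onz(n,uv,z):
    return least_squares(lambda p:proj(n,[p[0],p[1],z])[0]-uv,[500,0]).x
def red(im):
    h=cv2.cvtColor(im,cv2.COLOR_RGB2HSV).astype(int)
    return (((h[...,0]<8)|(h[...,0]>172))&(h[...,1]>150)&(h[...,2]>60))
E
python3 - <<'E'
from h import *
a={n:cv2.imread(f"pics/{n}0.png")[:,:,::-1].copy() for n in M}
box={"top":(395,250,430,280),"scene":(400,195,425,222)}
for n,(x0,y0,x1,y1) in box.items():
    m=red(a[n])[y0:y1,x0:x1]; ys,xs=np.nonzero(m)
    c=np.array([xs.mean()+x0,ys.mean()+y0]);print(n,"red",len(xs),c,xs.min()+x0,xs.max()+x0,ys.min()+y0,ys.max()+y0,onz(n,c,58))
q=lambda n,x,y:(np.array([x,y])+.5)/4-.5+({"top":(197,180),"scene":(190,240)}[n])
for n,d,l in(("top",(234,203),(236,165)),("scene",(287,102),(250,78))):
    print(n,"dot",onz(n,q(n,*d),116),"line",onz(n,q(n,*l),116))
for n,pts in(("top",[(124,232),(144,273),(176,305),(220,320)]),("scene",[(195,262),(254,275),(320,272),(376,251)])):
    for p in pts: print(n,"cap",onz(n,q(n,*p),80))
for p in[(52,210),(450,225),(245,22),(250,420)]: print("foot",onz("top",q("top",*p),12))
for p in[(28,280),(552,250),(283,472)]: print("footS",onz("scene",q("scene",*p),12))
E
```

```text
top red 34 [414.  264.5] 411 417 262 267 [ 474.02371792 -303.85838147]
scene red 85 [410.96470588 206.85882353] 408 414 200 214 [ 472.40661408 -299.61671834]
top dot [539.1014424   53.81039844] line [560.22856118  53.23138726]
scene dot [538.68792682  54.76683283] line [560.28895837  55.65020168]
top cap [527.6530138  118.57021619]
top cap [504.57220415 106.64773173]
top cap [486.74153877  88.21485809]
top cap [478.5972226   63.39092559]
scene cap [527.5191541  121.33126001]
scene cap [504.58391084 109.6158026 ]
scene cap [485.70470997  90.24934484]
scene cap [476.46524404  66.7996454 ]
foot [550.29212998 170.88105029]
foot [544.06994271 -64.07143256]
foot [665.0605801   59.65981982]
foot [427.766003    51.11692186]
footS [620.55394698 145.84237287]
footS [458.31550143 -25.76903299]
footS [462.88321984 139.37647881]
```

```bash
cat >> h.py <<'E'
q=lambda n,x,y:(np.array([x,y])+.5)/4-.5+({"top":(197,180),"scene":(190,240)}[n])
E
python3 - <<'E'
from h import *
C={"top":[(124,232),(144,273),(176,305),(220,320)],"scene":[(195,262),(254,275),(320,272),(376,251)]}
for z in(78,80):
  for n,pts in C.items():
    U=np.array([q(n,*p) for p in pts])
    f=lambda v:(proj(n,[[v[0]+67*np.cos(v[2]+k*np.pi/8),v[1]+67*np.sin(v[2]+k*np.pi/8),z] for k in range(4)])-U).ravel()
    r=least_squares(f,[540,54,1.7]);print(z,n,r.x[:2],np.degrees(r.x[2]),r.fun.round(1))
# foot outline automatically: white mask ellipse
im=cv2.imread("pics/top0.png");g=im.min(2).astype(np.float32);
c0=proj("top",[543,54,12])[0];P=[]
for t in np.radians(np.arange(0,360,3)):
    rr=np.arange(108,128,.4)
    uv=proj("top",[[543+r*np.cos(t),54+r*np.sin(t),12] for r in rr]).astype(np.float32)
    v=cv2.remap(g,uv[:,0].reshape(-1,1),uv[:,1].reshape(-1,1),cv2.INTER_LINEAR).ravel()
    d=np.diff(cv2.GaussianBlur(v.reshape(-1,1),(1,9),0).ravel());i=d.argmin()
    if d[i]<-2.5: P.append([543+rr[i]*np.cos(t),54+rr[i]*np.sin(t)])
P=np.array(P)
r=least_squares(lambda v:np.hypot(*(P-v[:2]).T)-v[2],[543,54,118],loss="soft_l1");print(len(P),r.x)
r=least_squares(lambda v:np.hypot(*(P-v[:2]).T)-118,[543,54],loss="soft_l1");print(r.x)
for x in (536,539,542,545):
  for n in M: print(x,n,(proj(n,[x,54,116])[0]-q(n,0,0))*4)
E
```

```text
78 top [544.85404192  53.92482465] 104.37884673297197 [ 0.  -0.1 -0.3  0.1  0.2 -0.1  0.1  0.1]
78 scene [544.1673399   54.49310554] 103.17554750577773 [ 0.3 -0.2  0.2  0.4 -0.4  0.1 -0.  -0.2]
80 top [544.60029     53.68510688] 104.3782485212186 [-0.  -0.1 -0.3  0.1  0.2 -0.1  0.1  0.1]
80 scene [542.9091713   55.52895748] 103.16824413441985 [ 0.2 -0.2  0.2  0.4 -0.4  0.1  0.  -0.2]
104 [544.82778846  54.20100364 117.20938182]
[544.85848976  54.46623018]
536 top [233.51558223 208.59045726]
536 scene [292.78840004 104.17498001]
539 top [233.64947502 203.17897118]
539 scene [287.79889247 100.64786858]
542 top [233.78349306 197.77088948]
542 scene [282.82500958  97.13149064]
545 top [233.91763573 192.36622202]
545 scene [277.8666947   93.62580892]
```

```bash
python3 - <<'E'
from h import *
a=cv2.imread("pics/top0.png");b=cv2.imread("pics/scene0.png")
for n,i,x,y in(("top",a,226,200),("scene",b,225,255)):
    print(n,x,y,[(nm,((proj(n,P)[0]+.5-[x,y])*7).round()) for nm,P in(("hole",[581.7,54.4,72]),("hole+3",[581.6,56.3,72]),("axis",[544.7,54.3,116]))])
p=np.hstack([cv2.resize(i[y:y+60,x:x+57],None,fx=7,fy=7,interpolation=cv2.INTER_CUBIC) for i,x,y in((a,226,200),(b,225,255))])
p=cv2.convertScaleAbs(p,alpha=1.2);cv2.imwrite("pics/r.png",p)
E
```

```text
top 226 200 [('hole', array([221., 108.])), ('hole+3', array([215., 108.])), ('axis', array([206., 198.]))]
scene 225 255 [('hole', array([151., 109.])), ('hole+3', array([146., 113.])), ('axis', array([242.,  61.]))]
```

View pics/r.png

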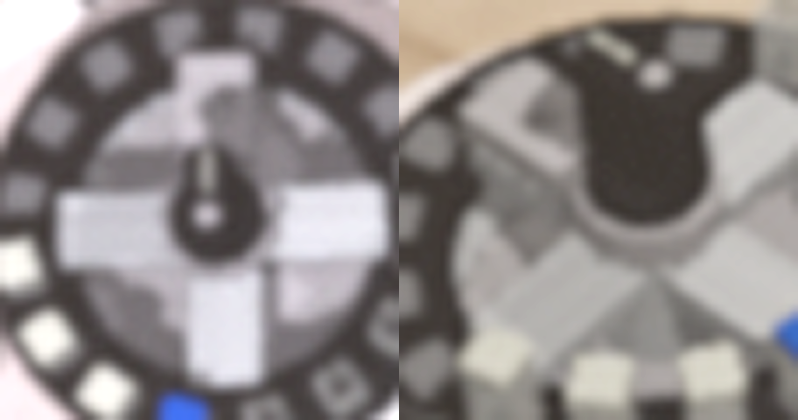

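Top panel: hole mouth near (220,100). The spokes are rotated about 2.7° counter-clockwise, left end (57,232) to right end (385,216). Scene panel: hole near (150,110), which matches the predicted 145–151. I'm taking the axis at (544.7,54.2) and yaw at about 2.6°. Next I refine the pin by silhouette.

```bash
cat >> h.py <<'E'
def soft(im):  # redness weight 0..1
    f=im.astype(float);return np.clip((f[...,0]-np.maximum(f[...,1],f[...,2]))/70,0,1)
def cyl(n,x,y,z0,h=32,r=8):
    t=np.linspace(0,2*np.pi,40)
    P=np.array([[x+r*np.cos(a),y+r*np.sin(a),z] for a in t for z in(z0,z0+h)])
    hull=cv2.convexHull(proj(n,P).astype(np.float32));m=cv2.moments(hull)
    return np.array([m["m10"]/m["m00"],m["m01"]/m["m00"]]),m["m00"]
def redc(im,box):
    x0,y0,x1,y1=box;w=soft(im)[y0:y1,x0:x1];w=w*(w>.25);ys,xs=np.mgrid[y0:y1,x0:x1]
    return np.array([(w*xs).sum(),(w*ys).sum()])/w.sum(),w.sum()
E
python3 - <<'E'
from h import *
from scipy.spatial.transform import Rotation as R
box={"top":(395,250,430,280),"scene":(398,193,427,225)};m={}
for n in M:
    im=cv2.imread(f"pics/{n}0.png")[:,:,::-1]
    m[n],A=redc(im,box[n]);r=least_squares(lambda v:cyl(n,*v,42)[0]-m[n],[473,-302]).x;print(n,m[n],A,r,cyl(n,*r,42)[1])
r=least_squares(lambda v:np.concatenate([cyl(n,*v,42)[0]-m[n] for n in M]),[473,-302]);print(r.x,r.fun)
# rest top corners, top crop 5x
t=lambda x,y:(np.array([x-480,y])+.5)/5-.5+(383,235)
P=[onz("top",t(*p),42) for p in[(540,115),(632,65),(708,200),(615,250)]];print(np.round(P,1),np.mean(P,0))
s=env.state();print(s["ee_pos"],s["ee_rot"],s["qpos"],s["time_s"])
E
```

```text
top [419.3939953  260.90774908] 85.17142857142858 [ 482.30385196 -316.18421298] 58.19847745401785
scene [411.12056313 205.7828366 ] 95.38571428571429 [ 473.95948147 -302.30054884] 125.38215486891568
[ 479.52528124 -310.59309953] [-2.42395643  1.18638207  0.06451862 -3.09180598]
[[ 491.2 -261.7]
 [ 515.  -304.6]
 [ 452.7 -339.1]
 [ 429.3 -295.9]] [ 472.05639326 -300.3347122 ]
[ 143.71498371 -556.27955234  213.20730016] [-1.79907090e+02 -1.78321366e-03  1.44842808e+01] [-7.66612136e+01  1.83483673e+01  8.96984084e+01 -7.83633010e-05
  7.20461519e+01 -1.14547158e+00] 0.1
```

```bash
python3 -m jog '{"jaw":[91,91,91,91,91,91,91,91,91,91],"slide":[[0.98,-0.42,0],[0.98,-0.42,0],[0.98,-0.42,0],[0.98,-0.42,0],[0.98,-0.42,0],[0.98,-0.42,0],[0.98,-0.42,0],[0.98,-0.42,0],[0.98,-0.42,0],[0.98,-0.42,0]],"spin":[0,0,0,0,0,0,0,0,0,0]}' && python3 -m jog '{"jaw":[91,91,91,91,91,91,91,91,91,91],"slide":[[0.98,-0.42,0],[0.98,-0.42,0],[0.98,-0.42,0],[0,0,0],[0,0,0],[0,0,0],[0,0,0],[0,0,0],[0,0,0],[0,0,0]],"spin":[0,0,0,-1,-1,-1,-1,-1,-1,-1]}' && python3 -m jog '{"jaw":[70,60,60,60,60,60,60,60,60,60],"slide":[[0,0,0],[0,0,0],[0,0,0],[0,0,0],[0,0,0],[0,0,0],[0,0,0],[0,0,0],[0,0,0],[0,0,0]],"spin":[-1,-1,-1,-1,-1,-1,-1,-1,-1,-1]}' && python3 -m jog '{"jaw":[60,60,60,60,60,60],"slide":[[0,0,0],[0,0,0],[0,0,0],[0,0,0],[0,0,0],[0,0,0]],"spin":[-1,-1,-1,-1,0,0]}'
cat >> h.py <<'E'
def delta(x,y,z,yaw):
    s=env.state();p=s["ee_pos"];w=np.radians(s["ee_rot"][2]);d=np.array([x,y,z])-p
    print("t",s["time_s"],"pos",np.round(p,2),"rot",np.round(s["ee_rot"],2),"F",np.round(s["force"],1),"w",s["gripper_width"],s["gripper_force"])
    print("units",np.round(np.array([d[0]*np.cos(w)+d[1]*np.sin(w),d[0]*np.sin(w)-d[1]*np.cos(w),-d[2]])/30,3),"spin",round(-(((yaw-s["ee_rot"][2]+180)%360)-180)/8,3))
E
python3 -c "
from h import *;delta(473,-301.5,49,182.6)"
```

```text
time_s: 1.1
ee_pos: [397.7, -360.1, 213.6]
ee_rot: [-180.0, 0.0, 14.5]
force: [0.5, -1.0, -0.6]
gripper_width: 91.2
gripper_force: 0.0
time_s: 2.1
ee_pos: [472.6, -302.4, 213.5]
ee_rot: [-179.9, -0.0, 70.8]
force: [0.3, 0.1, 1.3]
gripper_width: 90.8
gripper_force: 0.0
time_s: 3.1
ee_pos: [472.6, -302.4, 213.5]
ee_rot: [-180.0, -0.1, 150.8]
force: [0.5, 0.3, -1.1]
gripper_width: 60.2
gripper_force: 0.0
time_s: 3.7
ee_pos: [472.7, -302.4, 213.7]
ee_rot: [180.0, -0.0, -177.7]
force: [0.2, -0.7, -1.0]
gripper_width: 60.1
gripper_force: 0.0
t 3.7 pos [ 472.74 -302.42  213.68] rot [ 1.7998e+02 -3.0000e-02 -1.7768e+02] F [ 0.2 -0.7 -1. ] w 60.07675330485697 0.0
units [-0.01   0.03   5.489] spin -0.035
```

```bash
python3 -m jog '{"jaw":[60,60,60,60,60,60,40,24,14,14],"slide":[[0,0,1],[0,0,1],[0,0,1],[0,0,1],[0,0,1],[0,0,0.57],[0,0,0],[0,0,0],[0,0,0],[0,0,0]],"spin":[-0.03,0,0,0,0,0,0,0,0,0]}' 25 && python3 -m jog '{"jaw":[12,12,12],"slide":[[0,0,0],[0,0,0],[0,0,0]],"spin":[0,0,0]}' 25; python3 - <<'E'
from h import *
for n in M:cv2.imwrite(f"pics/g_{n}.png",env.grab_frame(n)[:,:,::-1])
delta(473,-301.5,46,182.6)
E
```

```text
time_s: 4.7
ee_pos: [473.6, -303.0, 48.1]
ee_rot: [-179.9, 0.1, -177.3]
force: [0.9, 0.3, -0.5]
gripper_width: 30.7
gripper_force: 0.0
time_s: 5.0
ee_pos: [473.1, -302.8, 47.4]
ee_rot: [-180.0, 0.0, -177.3]
force: [-0.3, -0.4, 2.4]
gripper_width: 14.8
gripper_force: 25.0
t 5.1 pos [ 473.18 -302.72   47.42] rot [-1.7997e+02  4.0000e-02 -1.7728e+02] F [-1.3  0.3  4.4] w 14.771436657915784 25.00060334801674
units [0.004 0.041 0.047] spin 0.015
```

```bash
python3 -m jog '{"jaw":[12,12,12,12,12,12],"slide":[[0,0,-0.3],[0,0,-0.7],[0,0,-1],[0,0,-1],[0,0,-0.9],[0,0,0]],"spin":[0,0,0,0,0,0]}' 25; python3 - <<'E'
from h import *
delta(581.7,55.9,165,182.6)
E
```

```text
time_s: 5.7
ee_pos: [474.9, -303.9, 168.2]
ee_rot: [-179.7, 0.4, -177.3]
force: [-0.3, -0.6, 0.3]
gripper_width: 15.1
gripper_force: 25.0
t 5.7 pos [ 474.88 -303.88  168.17] rot [-179.71    0.38 -177.28] F [-0.3 -0.6  0.3] w 15.13631268656479 24.999910220503807
units [-4.126 11.81   0.106] spin 0.015
```

```bash
python3 -m jog '{"jaw":[12,12,12,12,12,12,12,12,12,12],"slide":[[-0.29,0.84,0],[-0.29,0.84,0],[-0.29,0.84,0],[-0.29,0.84,0],[-0.29,0.84,0],[-0.29,0.84,0],[-0.29,0.84,0],[-0.29,0.84,0],[-0.29,0.84,0],[-0.29,0.84,0]],"spin":[0,0,0,0,0,0,0,0,0,0]}' 25 && python3 -m jog '{"jaw":[12,12,12,12,12,12,12],"slide":[[-0.29,0.84,0],[-0.29,0.84,0],[-0.29,0.84,0],[-0.29,0.84,0],[0,0,0],[0,0,0],[0,0,0]],"spin":[0,0,0,0,0,0,0]}' 25; python3 - <<'E'
from h import *
for n in M:cv2.imwrite(f"pics/h_{n}.png",env.grab_frame(n)[:,:,::-1])
delta(581.7,55.9,165,182.6)
s=env.state();x,y,z=s["ee_pos"]
P=proj("scene",[x,y,z+20])[0];print(P,proj("top",[x,y,z+20])[0])
im=cv2.imread("pics/h_scene.png");u,v=int(P[0])-50,int(P[1])-25
cv2.imwrite("pics/h2.png",cv2.resize(im[v:v+90,u:u+110],None,fx=6,fy=6,interpolation=cv2.INTER_CUBIC));print(u,v)
E
```

```text
time_s: 6.7
ee_pos: [547.2, -45.6, 162.8]
ee_rot: [180.0, -0.1, -177.3]
force: [-0.0, -1.0, -0.6]
gripper_width: 14.9
gripper_force: 25.0
time_s: 7.4
ee_pos: [577.1, 54.8, 163.3]
ee_rot: [-180.0, -0.1, -177.3]
force: [-1.3, -0.1, 0.1]
gripper_width: 15.0
gripper_force: 25.0
t 7.5 pos [577.41  54.63 163.65] rot [-1.7998e+02 -4.0000e-02 -1.7734e+02] F [0.8 0.3 0.3] w 14.866880944779771 24.999948358163238
units [-0.145  0.036 -0.045] spin 0.007
[242.36458748 224.87020092] [252.31209947 207.15963845]
192 199
```

View pics/h2.png

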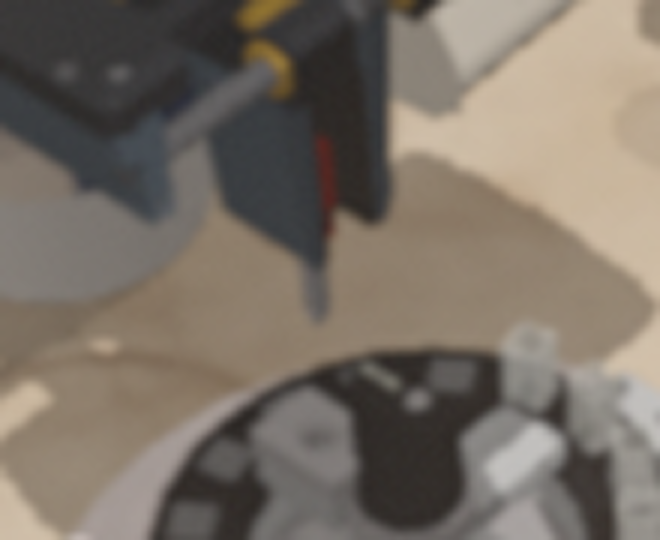

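Pin tip at (317,320) and hole mouth now clear of shadow at (317,437). I'll zoom in for sub-pixel values.

```bash
python3 - <<'E'
from h import *
im=cv2.imread("pics/h_scene.png")
c=im[235:285,225:275]
c=cv2.resize(c,None,fx=12,fy=12,interpolation=cv2.INTER_LANCZOS4);c=cv2.normalize(c,None,0,330,cv2.NORM_MINMAX)
cv2.imwrite("pics/h3.png",c)
g=cv2.cvtColor(im,cv2.COLOR_BGR2GRAY);print(g[265:279,236:254]);print(g[238:256,238:252])
E
```

```text
[[ 61  69  84  99 109 116 121 124 120 112  97  77  60  47  45  45  44  48]
 [ 75  91 103 115 121 123 124 124 124 122 117 105  88  68  51  41  45  44]
 [ 88 104 116 121 124 124 123 124 122 124 123 120 114  97  70  48  43  45]
 [101 115 121 123 123 124 123 121 122 122 122 123 123 113  84  54  43  45]
 [114 122 123 123 124 121 119 118 117 117 118 120 122 116  87  56  45  43]
 [122 125 125 123 122 119 115 111 109 110 112 114 118 113  88  57  45  43]
 [123 123 124 124 123 116 109 102  98 101 104 109 114 113  91  59  45  44]
 [116 120 123 124 123 117 108  99  97 101 103 110 115 115  95  66  47  45]
 [108 113 117 122 122 121 115 108 104 110 113 116 120 118  97  68  48  44]
 [103 106 110 116 119 123 122 118 118 118 120 122 123 121 103  74  50  44]
 [105 104 103 107 113 118 123 122 123 123 124 124 125 124 114  87  57  44]
 [105 107 105 104 106 111 116 120 123 124 125 125 125 125 117  90  60  46]
 [106 109 106 105 104 105 109 113 118 123 124 125 125 121 110  85  58  46]
 [100 106 108 107 107 105 104 107 111 115 120 121 118 112 100  75  52  45]]
[[ 65  60  62  62  62  59  56  55  70 101 123 129
[... 313 characters left out ...]
3 131 123 109  95  84  88 105 122 129 130 130 130]
 [131 132 132 125 112  99  92  93 105 122 129 129 129 130]
 [131 131 131 126 112 100  93  94 104 121 128 129 128 128]
 [130 131 132 126 114 101  95  92 102 120 128 129 128 127]
 [130 130 129 127 114 103  95  91  99 117 127 128 127 128]
 [130 129 130 127 116 102  95  91 101 118 128 129 128 128]
 [129 129 129 128 120 109  99  92 102 119 128 128 129 129]
 [129 129 130 130 127 117 103  99 109 123 129 129 130 129]
 [129 130 130 131 128 123 112 109 119 127 131 131 130 131]
 [129 129 129 129 129 127 122 122 127 129 130 130 131 131]
 [128 128 129 130 130 130 128 129 130 130 131 131 131 132]
 [128 127 129 128 129 129 129 129 130 130 131 131 132 132]]
```

View pics/h3.png

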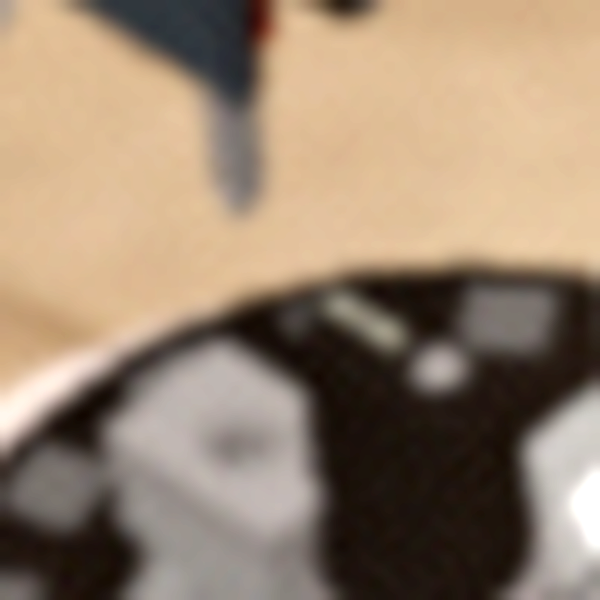

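```bash
python3 - <<'E'
from h import *
im=cv2.imread("pics/h_scene.png");g=cv2.cvtColor(im,cv2.COLOR_BGR2GRAY).astype(float)
w=np.clip(123-g[267:276,240:250],0,None);w[:, 9]*=0
ys,xs=np.mgrid[267:276,240:250];m=(xs<249)&(ys<275)&(ys-270<1.0*(xs-236)-0)
m&=~((ys>=273)&(xs<242))
w*=m;w[:, -2:]=np.minimum(w[:, -2:],0);h=np.array([(w*xs).sum(),(w*ys).sum()])/w.sum();print("hole px",h,"world z72",onz("scene",h,72))
def sil(x,y,zt):
    t=np.linspace(0,2*np.pi,24);P=[[x+r*np.cos(a),y+r*np.sin(a),zt+k] for a in t for r,k in((2.5,0),(4,6),(4,14))]
    return proj("scene",P)
x,y,z=577.41,54.63,163.65
for ox,oy in((0,0),(1,0),(0,1),(2,0),(-2,0)):
    s=sil(x+ox,y+oy,z-41.4);lo=s[:,1].max();c=proj("scene",[x+ox,y+oy,z-41.4+9])[0];hw=s[2::3];print(ox,oy,"low row",lo,"axis px",c,"cols",hw[:,0].min(),hw[:,0].max(), "drop1",(proj("scene",[x,y,z])-proj("scene",[x,y,z-1]))[0])
E
```

```text
hole px [244.27654867 271.36504425] world z72 [581.76356882  58.74455481]
0 0 low row 252.40258254127406 axis px [244.95348774 247.62973377] cols 242.33273563696292 247.07289520223475 drop1 [-0.0498239  -0.43793074]
1 0 low row 252.11919042112785 axis px [244.55078667 247.3474385 ] cols 241.92985970419795 246.66786341752618 drop1 [-0.0498239  -0.43793074]
0 1 low row 252.7128038903721 axis px [244.51812506 247.93875576] cols 241.8941873639599 246.637340888639 drop1 [-0.0498239  -0.43793074]
2 0 low row 251.83608663005344 axis px [244.14850924 247.06543275] cols 241.52741017740502 246.26325868824125 drop1 [-0.0498239  -0.43793074]
-2 0 low row 252.9702331371104 axis px [245.76016292 248.19519422] cols 243.13976886168373 247.88424206790137 drop1 [-0.0498239  -0.43793074]
```

```bash
python3 - <<'E'
from h import *
A=np.array([544.7,54.3])
t7=lambda x,y:(np.array([x,y])+.5)/7-.5+(226,200)
s12=lambda x,y:(np.array([x,y])+.5)/12-.5+(225,235)
def rep(nm,n,uv,z):
    w=onz(n,uv,z);d=w-A;print(nm,uv.round(2),w.round(1),"r",np.hypot(*d).round(1),"ang",np.degrees(np.arctan2(d[1],d[0])).round(1))
for nm,p in(("endL",(176,52)),("endR",(255,57)),("mid",(215.5,54.5)),("holeish",(220,100))): rep("top "+nm,"top",t7(*p),72)
for nm,p in(("end1",(110,430)),("end2",(220,345)),("mid",(165,388)),("long2",(305,400)),("long1",(265,530)),("hole",(235,438))): rep("sc "+nm,"scene",s12(*p),72)
for nm,p in(("left",(57,232)),("right",(385,216)),("bottom",(228.5,382))): 
  for z in (60,70): rep("spoke z%d "%z+nm,"top",t7(*p),z)
rep("line","scene",s12(330,303),116);rep("line2","scene",s12(403,343),116);rep("dot","scene",s12(438,367),116)
E
```

```text
top endL [250.71 207.  ] [599.8  69.3] r 57.1 ang 15.2
top endR [262.   207.71] [598.5  43.6] r 54.8 ang -11.3
top mid [256.36 207.36] [599.2  56.4] r 54.5 ang 2.2
top holeish [257.   213.86] [584.1  54.6] r 39.4 ang 0.4
sc end1 [233.71 270.38] [597.3  69.8] r 54.8 ang 16.4
sc end2 [242.88 263.29] [598.   47.1] r 53.8 ang -7.7
sc mid [238.29 266.88] [597.6  58.6] r 53.1 ang 4.6
sc long2 [249.96 267.88] [580.5  46.2] r 36.7 ang -12.7
sc long1 [246.62 278.71] [566.   67.8] r 25.2 ang 32.4
sc hole [244.12 271.04] [582.5  58.4] r 38.1 ang 6.2
spoke z60 left [233.71 232.71] [542.1 107.8] r 53.5 ang 92.8
spoke z70 left [233.71 232.71] [540.5 106.5] r 52.3 ang 94.6
spoke z60 right [280.57 230.43] [548.6   1. ] r 53.5 ang -85.8
spoke z70 right [280.57 230.43] [5.47e+02 4.00e-01] r 53.9 ang -87.6
spoke z60 bottom [258.21 254.14] [493.5  50.7] r 51.3 ang -176.0
spoke z70 bottom [258.21 254.14] [492.3  49.8] r 52.6 ang -175.1
line [252.04 259.79] [559.3  56.8] r 14.8 ang 9.8
line2 [258.12 263.12] [546.   55.2] r 1.6 ang 35.2
dot [261.04 265.12] [539.1  55.1] r 5.7 ang 171.4
```

```bash
python3 -m jog '{"jaw":[12,12,12,12,12,12],"slide":[[-0.134,0.08,0.3],[0,0,0.5],[0,0,0.5],[0,0,0.2],[0,0,0],[0,0,0]],"spin":[-0.06,0,0,0,0,0]}' 25; python3 - <<'E'
from h import *
im=env.grab_frame("scene")[:,:,::-1].copy();cv2.imwrite("pics/i_scene.png",im)
delta(581.3,57.2,118.4,183.2)
c=cv2.resize(im[240:290,220:270],None,fx=12,fy=12,interpolation=cv2.INTER_LANCZOS4);cv2.imwrite("pics/i3.png",cv2.normalize(c,None,0,330,cv2.NORM_MINMAX))
E
```

```text
time_s: 8.1
ee_pos: [582.1, 58.1, 119.1]
ee_rot: [-180.0, 0.0, -176.8]
force: [0.3, 0.2, -1.3]
gripper_width: 14.3
gripper_force: 25.0
t 8.15 pos [582.26  58.15 119.44] rot [-1.800e+02  8.000e-02 -1.768e+02] F [-0.3 -0.1  0.1] w 15.115024322216383 24.999904562719166
units [ 0.034 -0.03   0.035] spin -0.0
```

View pics/i3.png

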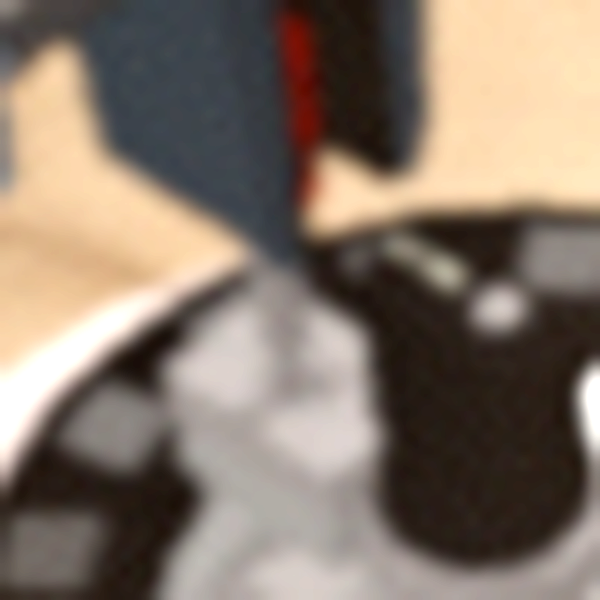

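The shank spans about columns 268–305 and ends near y≈350–375. The hole was at (295,378), so the pin looks slightly too far left. I'll check the numbers.

```bash
python3 - <<'E'
from h import *
g=cv2.cvtColor(cv2.imread("pics/i_scene.png"),cv2.COLOR_BGR2GRAY);print("cols 236..252");
for r in range(260,277):print(r,g[r,236:253])
P=[]
for i in range(8): P.append(env.state()["ee_pos"])
print(np.std(P,0),env.state()["ee_pos"])
delta(581.3,57.2,118.4,183.2)
for o in((0,0),(1,0),(0,1)):
  print(o,proj("scene",[581.3+o[0],57.2+o[1],84])[0],proj("scene",[581.3+o[0],57.2+o[1],77.5])[0])
E
```

```text
cols 236..252
260 [134 133 129 117  96  77  65  61  56  55  57  57  60  65  66  68  84]
261 [136 138 134 123 105  89  75  65  62  53  47  47  60  72  68  61  69]
262 [138 133 118 101  91  91  88  81  73  60  49  47  56  65  60  50  49]
263 [122 104  84  74  82  95  98  94  86  71  53  47  48  53  52  48  45]
264 [ 85  68  68  82  92 101 101  98  92  83  68  55  46  45  43  47  47]
265 [ 64  72  87 101 109 107 102  99  96  98  92  79  61  50  45  45  47]
266 [ 77  93 108 118 121 114 104  98 100 106 114 108  91  71  53  44  46]
267 [ 91 109 121 127 126 116 105  98  98 108 121 124 118 100  72  50  45]
268 [104 120 126 128 127 119 108 100 101 109 121 127 127 116  87  55  47]
269 [119 126 128 128 127 123 113 103 103 114 120 125 127 121  93  58  46]
270 [127 129 129 129 128 123 114 105 103 109 116 119 122 118  92  58  46]
271 [127 129 129 129 127 121 112 102 100 104 108 114 118 116  94  64  47]
272 [120 124 127 128 125 119 110 102 100 105 108 113 120 119  99  69  49]
273 [111 116 121 123 120 115 110 108 109 114 117 120 125 123 103  70  50]
274 [108 111 111 112 111 112 115 119 122 123 125 126 128 126 107  77  52]
275 [107 108 108 108 108 112 119 126 127 128 128 129 129 128 118  89  60]
276 [109 110 109 107 107 111 118 125 128 128 129 130 130 130 121  95  64]
[0. 0. 0.] [582.26446835  58.15144412 119.4415207 ]
t 8.15 pos [582.26  58.15 119.44] rot [-1.800e+02  8.000e-02 -1.768e+02] F [-0.3 -0.1  0.1] w 15.115024322216383 24.999904562719166
units [ 0.034 -0.03   0.035] spin -0.0
(0, 0) [244.54361785 266.38377711] [244.8454682  268.90470587]
(1, 0) [244.15477868 266.10192619] [244.45825679 268.62293483]
(0, 1) [244.12322843 266.69229368] [244.42722062 269.21313666]
```

```bash
python3 -m jog '{"jaw":[12,12,12,12,12,12],"slide":[[0.017,-0.016,0.1],[0,0,0.1],[0,0,0.07],[0,0,0.07],[0,0,0.06],[0,0,0]],"spin":[0,0,0,0,0,0]}' 25
```

```text
time_s: 8.75
ee_pos: [581.3, 57.6, 106.6]
ee_rot: [-180.0, 0.0, -176.8]
force: [1.1, -0.8, -0.2]
gripper_width: 14.9
gripper_force: 25.0
```

```bash
python3 -m jog '{"jaw":[12,12,12,12,12,12],"slide":[[0,0,0.06],[0,0,0.06],[0,0,0.06],[0,0,0.05],[0,0,0],[0,0,0]],"spin":[0,0,0,0,0,0]}' 25
```

```text
time_s: 9.35
ee_pos: [581.2, 57.7, 99.8]
ee_rot: [-180.0, -0.0, -176.8]
force: [1.2, -0.6, -0.5]
gripper_width: 15.1
gripper_force: 25.0
```

```bash
python3 -m jog '{"jaw":[12,12,12,12,12,12],"slide":[[0,0,0.08],[0,0,0.08],[0,0,0.08],[0,0,0.08],[0,0,0],[0,0,0]],"spin":[0,0,0,0,0,0]}' 25 && python3 -m jog '{"jaw":[12,12,12,12,12,12,12],"slide":[[0,0,0.08],[0,0,0.08],[0,0,0.08],[0,0,0.08],[0,0,0.05],[0,0,0],[0,0,0]],"spin":[0,0,0,0,0,0,0]}' 25
```

```text
time_s: 9.95
ee_pos: [581.4, 57.2, 90.1]
ee_rot: [-179.9, 0.0, -176.8]
force: [1.2, -4.8, -0.2]
gripper_width: 14.8
gripper_force: 25.0
time_s: 10.65
ee_pos: [581.6, 57.0, 79.5]
ee_rot: [-179.9, 0.1, -176.8]
force: [1.7, -4.9, 1.5]
gripper_width: 14.7
gripper_force: 25.0
```

```bash
python3 -m jog '{"jaw":[12,12,12,24,24,24,24],"slide":[[0,-0.015,0.04],[0,0,0.03],[0,0,0],[0,0,0],[0,0,0],[0,0,0],[0,0,0]],"spin":[0,0,0,0,0,0,0]}' 25 && python3 -c "
from h import *;delta(581.3,57.2,77.4,183.2)"
```

```text
time_s: 11.35
ee_pos: [580.8, 57.8, 76.8]
ee_rot: [180.0, -0.1, -176.8]
force: [-0.3, -0.6, 0.5]
gripper_width: 24.2
gripper_force: 0.0
t 11.35 pos [580.85  57.77  76.81] rot [ 1.7997e+02 -5.0000e-02 -1.7679e+02] F [-0.3 -0.6  0.5] w 24.16890337139038 0.0
units [-0.014 -0.02  -0.02 ] spin 0.001
```

```bash
python3 -m jog '{"jaw":[24,24,30,36,36,36],"slide":[[0,0,-0.3],[0,0,-0.8],[0,0,-1],[0,0,-0.4],[0,0,0],[0,0,0]],"spin":[0,0,0,0,0,0]}' && python3 - <<'E'
from h import *
im=env.grab_frame("scene")[:,:,::-1].copy();cv2.imwrite("pics/j_scene.png",im)
delta(544.4,54.8,84,183.4)
c=cv2.resize(im[225:285,210:290],None,fx=9,fy=9,interpolation=cv2.INTER_CUBIC);cv2.imwrite("pics/j3.png",c)
for z in(72,104):print(z,(proj("scene",[581.9,58,z])[0]+.5-[210,225])*9)
E
```

```text
time_s: 11.95
ee_pos: [580.6, 57.2, 151.5]
ee_rot: [-180.0, -0.1, -176.8]
force: [0.4, 0.2, 0.7]
gripper_width: 36.3
gripper_force: 0.0
t 12.0 pos [580.29  57.2  150.85] rot [-1.800e+02 -1.400e-01 -1.768e+02] F [-0.4  0.5 -1.1] w 35.82975160642053 0.0
units [ 1.199 -0.013  2.228] spin -0.025
72 [315.30778717 419.3724678 ]
104 [301.68357855 306.4889703 ]
```

View pics/j3.png

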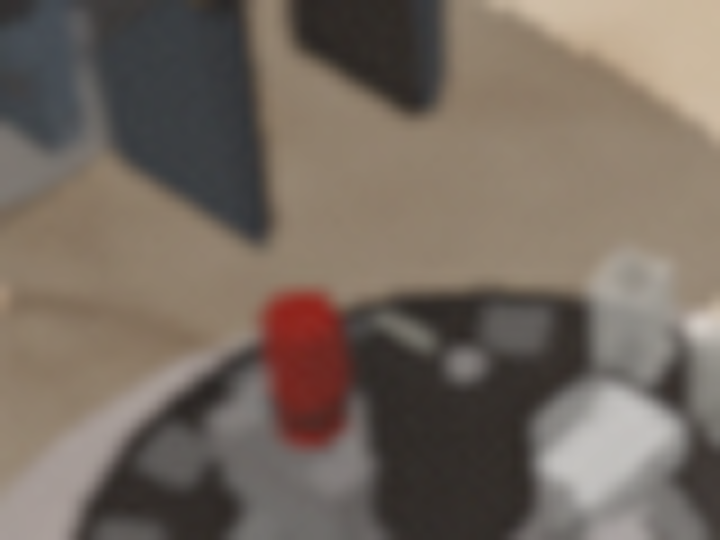

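Red head top at (301,305), bottom at (313,425), as predicted for a seated pin (301,306)/(315,419). Now to the knob.

```bash
python3 -m jog '{"jaw":[40,40,40,40,40,40,40],"slide":[[0.6,-0.01,0],[0.6,0,0],[0,0,0.7],[0,0,0.7],[0,0,0.7],[0,0,0.1],[0,0,0]],"spin":[-0.03,0,0,0,0,0,0]}' 40 && python3 -m jog '{"jaw":[24,10,10,10,10],"slide":[[0,0,0],[0,0,0],[0,0,0],[0,0,0],[0,0,0]],"spin":[0,0,0,0,0]}' 40 && python3 -c "
from h import *;delta(544.4,54.8,84,183.4);print(env.state()['torque'])"
```

```text
time_s: 12.7
ee_pos: [544.4, 54.8, 84.9]
ee_rot: [-180.0, -0.2, -176.6]
force: [0.7, -0.1, -0.2]
gripper_width: 40.3
gripper_force: 0.0
time_s: 13.2
ee_pos: [545.7, 53.7, 86.9]
ee_rot: [-179.9, 0.1, -176.5]
force: [-0.5, -4.8, 1.9]
gripper_width: 14.8
gripper_force: 40.0
t 13.2 pos [545.7   53.66  86.91] rot [-1.7987e+02  7.0000e-02 -1.7651e+02] F [-0.5 -4.8  1.9] w 14.784854900223795 40.001070499420166
units [0.041 0.04  0.097] spin 0.011
[-0.60854211 -0.10120104  0.05042179]
```

```bash
python3 -m jog '{"jaw":[10,10,10,10,10,10,10,10,10,10],"slide":[[0,-0.012,0],[0,0,0],[0,0,0],[0,0,0],[0,0,0],[0,0,0],[0,0,0],[0,0,0],[0,0,0],[0,0,0]],"spin":[0,0.35,0.35,0.35,0.35,0.35,0.35,0.35,0.36,0]}' 50 && python3 -c "
from h import *;delta(544.4,54.8,84,160.9);print(env.state()['torque'])"
```

```text
time_s: 14.2
ee_pos: [545.7, 53.7, 86.9]
ee_rot: [-179.9, 0.1, 161.0]
force: [-0.1, -5.6, 5.3]
gripper_width: 15.0
gripper_force: 50.0
t 14.2 pos [545.7   53.69  86.88] rot [-1.7994e+02  9.0000e-02  1.6099e+02] F [-0.1 -5.6  5.3] w 15.025858485316398 50.001769065856934
units [0.053 0.021 0.096] spin 0.011
[-0.87051176  0.01217583 -0.02780457]
```

```bash
python3 -m jog '{"jaw":[10,10,10,10,10,10,10,10,10],"slide":[[0,0,0],[0,0,0],[0,0,0],[0,0,0],[0,0,0],[0,0,0],[0,0,0],[0,0,0],[0,0,0]],"spin":[0.35,0.35,0.35,0.35,0.35,0.35,0.35,0.36,0]}' 50 && python3 -c "
from h import *;delta(545.7,53.7,84,138.4);print(env.state()['torque'])" && python3 -m jog '{"jaw":[10,10,10,10,10,10,10,10,10,10],"slide":[[0,0,0],[0,0,0],[0,0,0],[0,0,0],[0,0,0],[0,0,0],[0,0,0],[0,0,0],[0,0,0],[0,0,0]],"spin":[0.35,0.35,0.35,0.35,0.35,0.35,0.35,0.36,0,0]}' 50 && python3 - <<'E'
from h import *
delta(545.7,53.7,84,115.9);print(env.state()['torque'],env.state()['qpos'])
a=env.grab_frame("top")[:,:,::-1].copy();b=env.grab_frame("scene")[:,:,::-1].copy()
f=lambda i,x,y:cv2.resize(i[y:y+120,x:x+80],None,fx=5,fy=5,interpolation=cv2.INTER_CUBIC)
cv2.imwrite("pics/k.png",np.hstack([f(a,197,170),f(b,220,235)]))
E
```

```text
time_s: 15.1
ee_pos: [545.7, 53.7, 86.9]
ee_rot: [-180.0, 0.1, 138.5]
force: [0.5, -5.5, 4.1]
gripper_width: 14.8
gripper_force: 50.0
t 15.1 pos [545.71  53.72  86.89] rot [-1.7998e+02  1.0000e-01  1.3853e+02] F [ 0.5 -5.5  4.1] w 14.812861193999325 50.00186741352081
units [-0.    -0.001  0.096] spin 0.016
[-0.85555705  0.08817163 -0.01665191]
time_s: 16.1
ee_pos: [545.7, 53.7, 86.9]
ee_rot: [180.0, 0.1, 116.1]
force: [-0.5, -6.0, 5.1]
gripper_width: 14.7
gripper_force: 50.0
t 16.1 pos [545.73  53.73  86.88] rot [1.7998e+02 1.0000e-01 1.1609e+02] F [-0.5 -6.   5.1] w 14.733049220860474 50.001429319381714
units [-0.    -0.001  0.096] spin 0.024
[-0.90951649  0.11801677 -0.00869849] [  4.4740171   22.35074586 103.57843294  -0.10691149  54.0132703
 -21.5546772 ]
```

View pics/k.png

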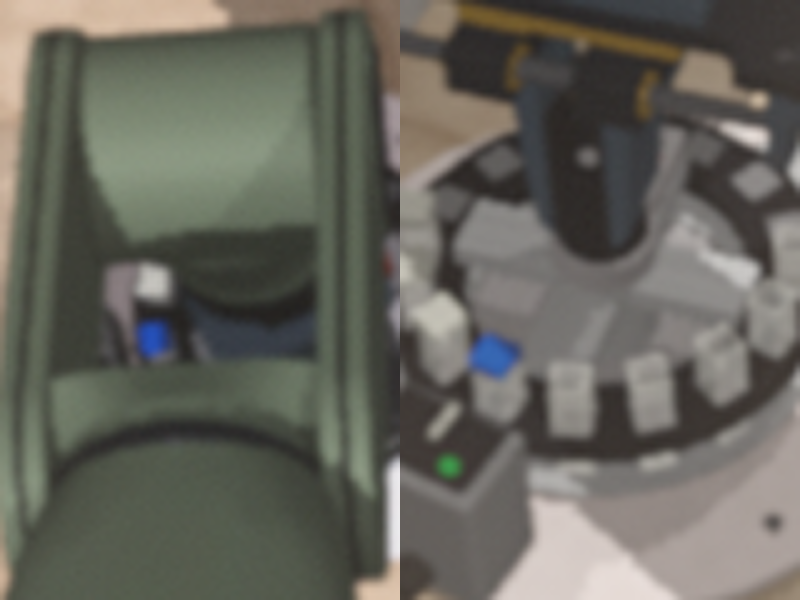

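The blue cap is now at scene pixel (239,306). That is where the window cuvette stood at the start (238.8,305.5), so the carousel is on the third stop with almost no residual torque.

```bash
python3 -c "
from workcell import env
print(env.job_done())"
```

```text
the job is handed in; nothing more can be done
None
```

The drive pin is fully home in the knob arm, the carousel stands on the third stop with the blue-capped cuvette at the reader window, and I handed the job in at about 16 s with the gripper still holding the knob.

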